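Crack open the stuck lid of a dry-storage box and hold it ajar

ROBOT

A 7-joint arm with a two-finger parallel gripper is mounted at the origin on the work surface. World frame = base frame: x ahead of the robot, y to its left, z up, the work surface at z = 0. Lengths are in m, angles in rad, forces in N, time in s.
With the tool pointing down it reaches from about 0.425 to 0.875 m from the base axis. Payload 4.7 kg.
Tool frame: the origin (TCP) lies midway between the tips of the shut fingers; the grasp point (between the pads) lies 19 mm behind it; x points along the fingers, y is the direction in which the jaws open and shut, and the axes are right-handed (so a half turn about x gives the same grasp; the last joint's range is limited). The gripper opens to 87 mm and grips with 3 to 60 N. Pads are 19 mm wide; open, the fingers measure 117 mm over their backs; the gripper's body (75 mm by 190 mm) begins 51 mm behind the grasp point.
Start: joints at [1.129, 0.321, -0.07, 1.45, 0.023, 1.371, -0.057], TCP at [0.286, -0.584, 0.223] pointing down, gripper open.
Joint ranges: [-2.86, 2.86], [-0.3, 2.09], [-1.38, 1.24], [0.06, 2.45], [-1.56, 4.7], [0.09, 2.05], [-2.69, 2.69]. Speed limits (rad/s): [2.57, 2.57, 3.14, 3.14, 3.14, 3.14, 3.14].

INTERFACE

Orientations are given as a rotation vector (axis times angle).
In Python, from bench import ctrl gives the robot as it stands. The module is installed in compiled form; this text tells all that it offers.
- The arm moves only by the shell command python3 -m jog 'ROWS' [FORCE]. ROWS is JSON, a list of rows, each an object with "rot": the turn, a rotation vector about the tool's x, y, z in units of 5 degrees (1.0 is 5 degrees), a list of three; "travel": the shift along the tool's x, y, z in units of 0.3 m (1.0 is 0.3 m), a list of three; "jaw": the closure, from -1 (fully open) to 1 (shut), so that 0 is half open. In form: [{"rot": [ax, ay, az], "travel": [tx, ty, tz], "jaw": jaw}, ...]. A call has 1 to 8 rows; each row shifts and turns the commanded pose from where the row before left it, along the tool's axes as they then stand; what a row does not reach is not made up. A row lasts 1/10 s, in which the tool goes at most 50 mm and 8.59 degrees, less where a joint would pass 70% of its speed; a pose out of reach is approached as far as the arm can. A call with a number of a shift or a turn outside -1 to 1 is refused whole. A call with a gripper value outside its range is refused whole. The fingers move at their own pace and stop on an object; FORCE is the grip in N (left out, the last holds). Time passes only in rows, so rows that do not move let the fingers close. It gives the time, the measured TCP pose, the force and the opening at its end, in the units of the state.
- ctrl.get_state(): the state, without advancing time (a new reading comes with each control period).
- ctrl.get_image(name): name is "side" or "top" or "wrist"; returns the picture (420x560x3 uint8, red, green, blue); there is no depth.
- ctrl.camera_model(name): a dict with "mtx" (3x3 intrinsics, pixels), "extrinsics" (4x4, takes a point from world to camera coordinates); the wrist camera has in their place "hand_eye" (4x4, takes a point from camera to tool coordinates, whose origin is the TCP and whose axes are the tool frame's). Camera axes: x right, y up, looking along -z (the intrinsics and any distortion apply to the point x, -y, -z); pixel columns grow to the right and rows downward; lengths in m; the calibration is good to about 2 mm. A picture is of the moment at which its call begins: read the wrist's pose just before it. camera_model takes no time and is no camera call.
- ctrl.close_job(): hands the job in, once; it reports no verdict.
The state is a dict: "time": time; "joint_positions": joint angles; "qd": joint speeds; "joint_torque": joint torques, N m; "position": TCP position; "tool_rot": TCP orientation; "ft_force": force on the tool from outside, world axes, zero at the start; "torque": the same for the moment, N m; "grip_width": opening from 0.0 (shut) to 1.0 (fully open).
Only numpy, scipy, OpenCV 4.12 (cv2) and the standard library are available. Lean on these libraries where they do the work, as an engineer would, in place of code of your own. Each camera call takes 0.05 s, during which the arm holds its last target.

TASK

Swing the orange-tabbed latch at the front of the dry-storage box well clear of the lid, then grip the lid by its black knob and pull up until the stuck gasket lets go, without letting the lid fly open by more than about 5 cm. Finish while still gripping the knob, holding the lid steady with its front edge about 25 mm open, so that I can slip the desiccant canister in. Leave the canister, the objective, the oil bottle and the slide box where they stand.

Things in the scene. Friction and masses are not known exactly. Their poses are not given: they have to be found in the camera images.
- box: clear storage box with white rim and corner posts, fixed to the bench: 180 mm deep (x), 240 mm wide (y), rim 110 mm high, lid top 124 mm high. Origin: centre of its underside on the bench; its z is up and its -x side is the front, with the latch, facing roughly towards the robot. The lid's hinge line runs along y at x = +94 mm, z = 110 mm in this frame; the seated knob's axis is at x = -55 mm, y = 0
- knob_top (a point): centre of the top face of the lid's knob, a black knurled upright cylinder, 26 mm diameter and 36 mm tall, standing on the lid near its front (top face 160 mm above the bench with the lid shut); grip the knob across its sides; it tilts with the lid
- lid_front (a point): middle of the lid's lower front edge, 188 mm in front of the hinge line and 112 mm above the bench when shut; its rise is the front opening
- lid (a joint): lid angle, rad: 0 shut, growing as the front edge rises (0.134 = 25 mm open). Lid with knob weighs 0.3 to 0.6 kg; let go, it drops onto the gasket (about 0.025). The gasket grips up to about 0.024 rad and takes a pull of about 13 to 23 N at the knob, so grip firmly; then it lets go suddenly and 2 to 4 N of weight is left (an upright grip on the tilting knob adds about 5 N)
- latch_tab (a point): on the upper face of the latch's orange finger tab, 8 mm short of its free end; the tab is 40 mm wide (y), 38 mm long, 4 mm thick, level when latched, 126 mm above the bench, and points away from the box; this point is 136 mm in front of the box's centre
- latch (a joint): latch angle, rad: 0 latched (its steel hook lies over the lip of the lid and stops the lid), up to 1.3 swung out and down. It pivots about a line along the box's y, 94 mm in front of the box's centre and 70 mm above the bench. Pressing the tab down (about 2 N, closed fingertips from above will do) swings it away from the box; it stays where it is left; clear of the lid from 0.2, well clear from 0.35
- canister: flat aluminium desiccant canister lying on the bench by the box, 45 x 75 x 16 mm; origin at the centre of its underside; leave alone
- objective: microscope objective standing nose up on the bench, 26 mm diameter, 48 mm tall; origin at the centre of its foot; leave alone
- oil_bottle: amber bottle with black cap, 32 mm diameter, 75 mm tall; origin at the centre of its foot; leave alone
- slide_box: flat blue slide box, 90 x 100 x 32 mm; origin at the centre of its underside; leave alone

How it is judged:
By the outcome, as a careful person would: the job done as asked, in the order asked, and still so for the second after the job is handed in, while the arm keeps its last pose, push and grip.
It also fails if it takes over 42 s, if anything falls off the work surface, if the arm or the gripper's body presses on something with over 40 N, if the wrist force passes 120 N, or if a joint passes its speed limit or range.

## Working session

There is one attempt and no reset: what is moved stays moved. The work goes in short steps, Python scripts to look and compute and a shell command to move; the robot and the scene stay as the last step left them, time stands still between calls to the robot, and variables do not carry over. Pictures are saved under pics/ and viewed, and the job is handed in when it is done.

```bash
mkdir -p pics; cat > h.py <<'E'
import numpy as np,cv2
from scipy.spatial.transform import Rotation as R
from bench import ctrl
def snap(n,f):
    im=ctrl.get_image(n); cv2.imwrite('pics/'+f,np.ascontiguousarray(im[:,:,::-1])); return im
def proj(n,P):
    m=ctrl.camera_model(n);K=np.array(m['mtx']);E=np.array(m['extrinsics'])
    P=np.atleast_2d(P);c=(E[:3,:3]@P.T).T+E[:3,3]; c=c*[1,-1,-1]
    q=(K@c.T).T; return q[:,:2]/q[:,2:]
def back(n,uv,z):
    m=ctrl.camera_model(n);K=np.array(m['mtx']);E=np.array(m['extrinsics'])
    d=np.linalg.inv(K)@np.array([uv[0],uv[1],1.]);d=d*[1,-1,-1]
    Rm=E[:3,:3];o=-Rm.T@E[:3,3];d=Rm.T@d
    return o+d*(z-o[2])/d[2]
E
python3 - <<'E'
from h import *
s=ctrl.get_state();print(s)
for n in('top','side'):
    snap(n,n+'0.png');m=ctrl.camera_model(n);print(n,m)
print(ctrl.camera_model('wrist'))
E
```

```text
{'time': 0.0, 'joint_positions': array([ 1.12910531,  0.32182628, -0.07007427,  1.45167567,  0.02264044,
        1.37078756, -0.05689603]), 'qd': array([ 0.00187761,  0.00072829,  0.00093623,  0.00193113, -0.0001676 ,
       -0.00069363, -0.00087763]), 'joint_torque': array([ 3.82304770e-04, -4.91292250e+01, -4.04002592e-01, -3.12534928e+01,
       -6.42914884e-02,  4.38415934e-02,  1.69747864e-04]), 'position': array([ 0.28580599, -0.58318025,  0.22145897]), 'tool_rot': array([ 1.96835906,  0.45852121, -1.96950634]), 'ft_force': array([-0.25233257, -0.02416089,  0.14743923]), 'torque': array([ 0.00632668, -0.02578951,  0.00855706]), 'grip_width': 0.9976008336588031}
top {'mtx': array([[450.0559748 ,   0.        , 275.51751885],
       [  0.        , 450.0559748 , 206.92365689],
       [  0.        ,   0.        ,   1.        ]]), 'extrinsics': array([[-0.01672559, -0.99954669, -0.02503353,  0.04954494],
       [ 0.98681264, -0.02053369,  0.16055899, -0.61660867],
       [-0.16100024, -0.02201796,  0.98670874, -1.08676012],
       [ 0.        ,  0.        ,  0.        ,  1.        ]]
[... 247 characters left out ...]
      [ 0.19739017, -0.66948557,  0.71611884, -0.18168828],
       [-0.22237624,  0.68087054,  0.69782815, -0.92649178],
       [ 0.        ,  0.        ,  0.        ,  1.        ]])}
{'mtx': array([[296.43042021,   0.        , 279.06630766],
       [  0.        , 296.43042021, 210.26773165],
       [  0.        ,   0.        ,   1.        ]]), 'hand_eye': array([[-6.35268881e-05,  2.77241945e-01, -9.60800135e-01,
        -1.62175357e-01],
       [ 9.99999213e-01,  1.22162841e-03,  2.86386095e-04,
         7.34309462e-04],
       [ 1.25313898e-03, -9.60799361e-01, -2.77241805e-01,
        -7.77054372e-02],
       [ 0.00000000e+00,  0.00000000e+00,  0.00000000e+00,
         1.00000000e+00]])}
```

View pics/top0.png

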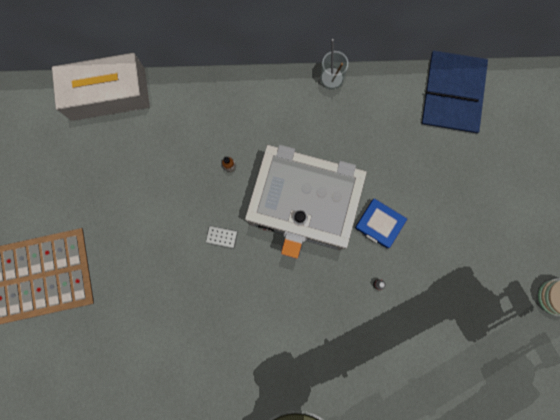

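View pics/side0.png

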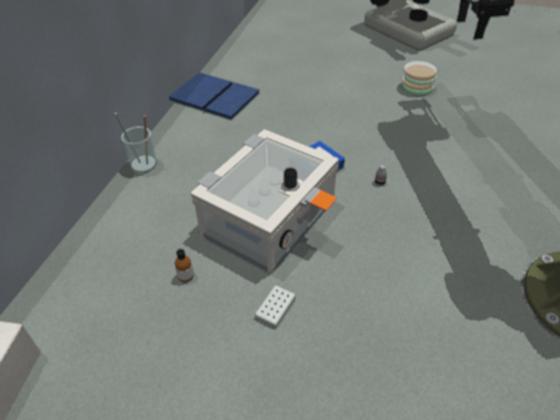

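The top view shows the box with the knob near (300,216) and the orange tab near (292,248). The side view shows the knob near (290,178) and the tab near (322,200). I'll zoom in.

```bash
python3 - <<'E'
import cv2
a=cv2.imread('pics/top0.png')[135:275,200:400]
cv2.imwrite('pics/top0z.png',cv2.resize(a,None,fx=4,fy=4,interpolation=cv2.INTER_CUBIC))
a=cv2.imread('pics/side0.png')[120:270,180:360]
cv2.imwrite('pics/side0z.png',cv2.resize(a,None,fx=4,fy=4,interpolation=cv2.INTER_CUBIC))
E
```

```text
(no output)
```

View pics/top0z.png

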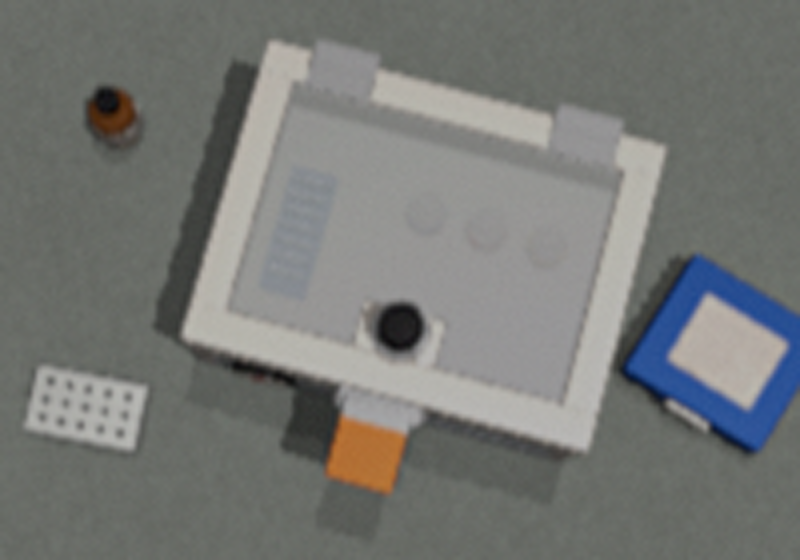

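View pics/side0z.png

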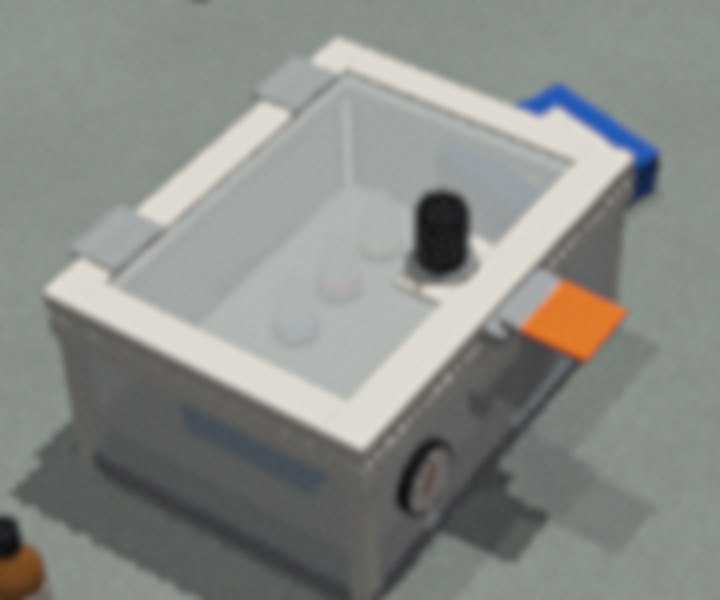

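```bash
cat > fit.py <<'E'
from h import *
from scipy.optimize import least_squares
F=[('top',401,325,-55,0,160),('top',328,475,-144,20,126),('top',391,491,-144,-20,126),('top',183,338,-94,120,124),('top',588,450,-94,-120,124),
('side',442,200,-55,0,160),('side',586,360,-144,20,126),('side',626,315,-144,-20,126),('side',360,450,-94,120,124),('side',632,155,-94,-120,124)]
off={'top':(200,135),'side':(180,120)}
def W(p,l): 
    c,s=np.cos(p[2]),np.sin(p[2]);l=np.array(l)/1000
    return np.array([p[0]+c*l[0]-s*l[1],p[1]+s*l[0]+c*l[1],l[2]])
def res(p):
    r=[]
    for n,u,v,*l in F:
        r+=list(proj(n,W(p,l))[0]-[off[n][0]+u/4-.375,off[n][1]+v/4-.375])
    return np.array(r)
if __name__=='__main__':
    s=least_squares(res,[.6,0,0],loss='soft_l1');p=s.x;print(p,np.degrees(p[2]));print(res(p).reshape(-1,2).round(1))
    print('knob',W(p,[-55,0,160]),'tab',W(p,[-136,0,126]))
    print('knob z160 back',back('top',(200+401/4-.4,135+325/4-.4),.16),back('side',(180+442/4-.4,120+200/4-.4),.16))
    print(back('top',(378,284),.04))
    q=ctrl.get_state();Rm=R.from_rotvec(q['tool_rot']).as_matrix();print(Rm.round(3))
E
python3 fit.py
```

```text
[ 0.62928211 -0.03518586 -0.29429937] -16.862111530193072
[[-0.1  0.5]
 [-0.8 -0.6]
 [ 0.1  0.1]
 [ 0.4  1.5]
 [-1.8  1.4]
 [-0.2  1.2]
 [-2.  -1.9]
 [-1.3 -3. ]
 [ 1.8 -1.4]
 [-0.1  0.6]]
knob [ 0.57664681 -0.01923205  0.16      ] tab [0.49912935 0.00426358 0.126     ]
knob z160 back [ 0.57788212 -0.01936246  0.16      ] [ 0.57736887 -0.02267667  0.16      ]
[ 0.42122352 -0.21145929  0.04      ]
[[-0.001  0.44  -0.898]
 [ 0.001 -0.898 -0.44 ]
 [-1.    -0.002  0.   ]]
```

The box fit is consistent: the knob is at (0.577, -0.019) and the tab at (0.499, 0.004), with yaw -16.9°. I'll move over to the tab with the jaws shutting on the way.

```bash
python3 -m jog '[{"rot":[0,0,0],"travel":[0,-0.09,-0.093],"jaw":1},{"rot":[0,0,0],"travel":[0,-0.09,-0.093],"jaw":1},{"rot":[0,0,0],"travel":[0,-0.09,-0.093],"jaw":1},{"rot":[0,0,0],"travel":[0,-0.09,-0.093],"jaw":1},{"rot":[0,0,0],"travel":[0,-0.09,-0.093],"jaw":1},{"rot":[0,0,0],"travel":[0,-0.09,-0.093],"jaw":1},{"rot":[0,0,0],"travel":[0,-0.09,-0.093],"jaw":1},{"rot":[0,0,0],"travel":[0,-0.09,-0.093],"jaw":1}]' 30
python3 -m jog '[{"rot":[0,0,0],"travel":[0,-0.09,-0.093],"jaw":1},{"rot":[0,0,0],"travel":[0,-0.09,-0.093],"jaw":1},{"rot":[0,0,0],"travel":[0,-0.09,-0.093],"jaw":1},{"rot":[0,0,0],"travel":[0,-0.09,-0.093],"jaw":1},{"rot":[0,0,0],"travel":[0,-0.09,-0.093],"jaw":1},{"rot":[0,0,0],"travel":[0,-0.09,-0.093],"jaw":1},{"rot":[0,0,0],"travel":[0,-0.08,-0.09],"jaw":1},{"rot":[0,0,0],"travel":[0,-0.06,-0.06],"jaw":1}]'
cat >> h.py <<'E'
import sys
BX=np.array([0.6292821,-0.0351859,-0.2942994])
def st(target=None):
    q=ctrl.get_state();Rm=R.from_rotvec(q['tool_rot']).as_matrix()
    c,s=np.cos(BX[2]),np.sin(BX[2]);B=np.array([[c,-s,0],[s,c,0],[0,0,1]])
    b=B.T@(q['position']-[BX[0],BX[1],0])
    print('t',q['time'],'box pos',b.round(4),'F',q['ft_force'].round(2),'w',round(q['grip_width'],3),'q',q['joint_positions'].round(2))
    print('tool in box (cols x,y,z)\n',(B.T@Rm).round(3))
    if target is not None:
        d=Rm.T@B@(np.array(target)-b); print('travel units to target',(d/.3).round(3))
    # rotation to tool y=-boxy, x down
    T=B@np.array([[0,0,-1],[0,-1,0],[-1,0,0.]])
    print('rot units',(np.degrees(R.from_matrix(Rm.T@T).as_rotvec())/5).round(2))
E
python3 -c "
from h import *
st([-.134,0,.15])"
```

```text
time: 0.9
position: [0.3915, -0.2898, 0.2222]
tool_rot: [1.968, 0.457, -1.969]
ft_force: [0.5, 0.4, -0.2]
grip_width: 0.358
time: 1.7
position: [0.4927, -0.0119, 0.2224]
tool_rot: [1.967, 0.459, -1.967]
ft_force: [-0.9, -0.2, -0.5]
grip_width: 0.005
t 1.7 box pos [-0.1375 -0.0174  0.2224] F [-0.94 -0.24 -0.45] w 0.005 q [ 0.58  0.01 -0.61  1.81  0.01  1.32 -1.14]
tool in box (cols x,y,z)
 [[-0.     0.684 -0.73 ]
 [ 0.001 -0.73  -0.684]
 [-1.    -0.001 -0.   ]]
travel units to target [ 0.241 -0.034 -0.048]
rot units [ 8.63 -0.    0.01]
```

```bash
python3 -m jog '[{"rot":[1,0,0],"travel":[0,-0.01,-0.01],"jaw":1},{"rot":[1,0,0],"travel":[0,0,0],"jaw":1},{"rot":[1,0,0],"travel":[0,0,0],"jaw":1},{"rot":[1,0,0],"travel":[0,0,0],"jaw":1},{"rot":[1,0,0],"travel":[0,0,0],"jaw":1},{"rot":[1,0,0],"travel":[0.03,0,0],"jaw":1},{"rot":[1,0,0],"travel":[0.06,0,0],"jaw":1},{"rot":[1,0,0],"travel":[0.06,0,0],"jaw":1}]'
python3 -m jog '[{"rot":[0.63,0,0],"travel":[0.06,0,0],"jaw":1},{"rot":[0,0,0],"travel":[0,0,0],"jaw":1}]'
python3 -c "
from h import *
st([-.134,0,.15]);snap('top','top1.png');snap('side','side1.png')
a=cv2.imread('pics/top1.png')[135:275,200:400];b=cv2.imread('pics/side1.png')[120:260,180:380]
cv2.imwrite('pics/c1.png',cv2.resize(np.vstack([a,b]),None,fx=2,fy=2,interpolation=cv2.INTER_CUBIC))"
```

```text
time: 2.5
position: [0.4936, -0.0108, 0.1769]
tool_rot: [-2.091, 0.259, 2.09]
ft_force: [-0.2, -0.1, -0.1]
grip_width: 0.006
time: 2.7
position: [0.4915, -0.0108, 0.1569]
tool_rot: [-2.056, 0.309, 2.067]
ft_force: [-0.8, -0.7, -0.7]
grip_width: 0.002
t 2.7 box pos [-0.139  -0.0167  0.1569] F [-0.76 -0.74 -0.75] w 0.002 q [ 0.56  0.06 -0.61  1.9   0.04  1.2  -1.93]
tool in box (cols x,y,z)
 [[-0.005 -0.003 -1.   ]
 [-0.001 -1.     0.003]
 [-1.     0.001  0.005]]
travel units to target [ 0.023 -0.056 -0.017]
rot units [-0.03  0.06 -0.01]
```

View pics/c1.png

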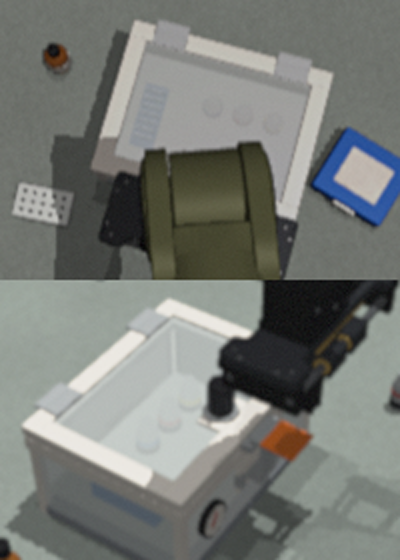

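The closed gripper hovers in front of the knob, over the orange tab, and sits 17 mm to one side. I'll centre it and press down.

```bash
python3 -m jog '[{"rot":[0,0,0],"travel":[0,-0.056,-0.017],"jaw":1},{"rot":[0,0,0],"travel":[0.05,0,0],"jaw":1},{"rot":[0,0,0],"travel":[0.04,0,0],"jaw":1},{"rot":[0,0,0],"travel":[0.02,0,0],"jaw":1},{"rot":[0,0,0],"travel":[0.02,0,0],"jaw":1}]'
python3 -c "
from h import *
st([-.136,0,.098])"
```

```text
time: 3.3
position: [0.4987, 0.0044, 0.1216]
tool_rot: [-2.05, 0.311, 2.074]
ft_force: [-30.1, 4.5, 45.2]
grip_width: 0.006
t 3.3 box pos [-0.1364 -0.      0.1216] F [-30.06   4.47  45.21] w 0.006 q [ 0.53  0.13 -0.62  1.92  0.08  1.13 -1.99]
tool in box (cols x,y,z)
 [[-0.011 -0.003 -1.   ]
 [-0.003 -1.     0.003]
 [-1.     0.003  0.011]]
travel units to target [ 0.079 -0.    -0.002]
rot units [-0.04  0.13 -0.04]
```

The force is unexpectedly large, so I'll back off and look.

```bash
python3 -m jog '[{"rot":[0,0,0],"travel":[-0.03,0,0],"jaw":1}]'
python3 -c "
from h import *
st();snap('wrist','w2.png');snap('side','side2.png')
b=cv2.imread('pics/side2.png')[100:250,200:400]
cv2.imwrite('pics/s2.png',cv2.resize(b,None,fx=4,fy=4,interpolation=cv2.INTER_CUBIC))"
```

```text
time: 3.4
position: [0.5008, 0.0037, 0.1284]
tool_rot: [-2.056, 0.309, 2.068]
ft_force: [0.8, 0.3, 0.1]
grip_width: 0.001
t 3.4 box pos [-0.1342 -0.      0.1284] F [0.85 0.32 0.07] w 0.001 q [ 0.53  0.12 -0.62  1.91  0.08  1.14 -1.99]
tool in box (cols x,y,z)
 [[-0.005 -0.003 -1.   ]
 [-0.002 -1.     0.003]
 [-1.     0.002  0.005]]
rot units [-0.03  0.06 -0.02]
```

View pics/s2.png

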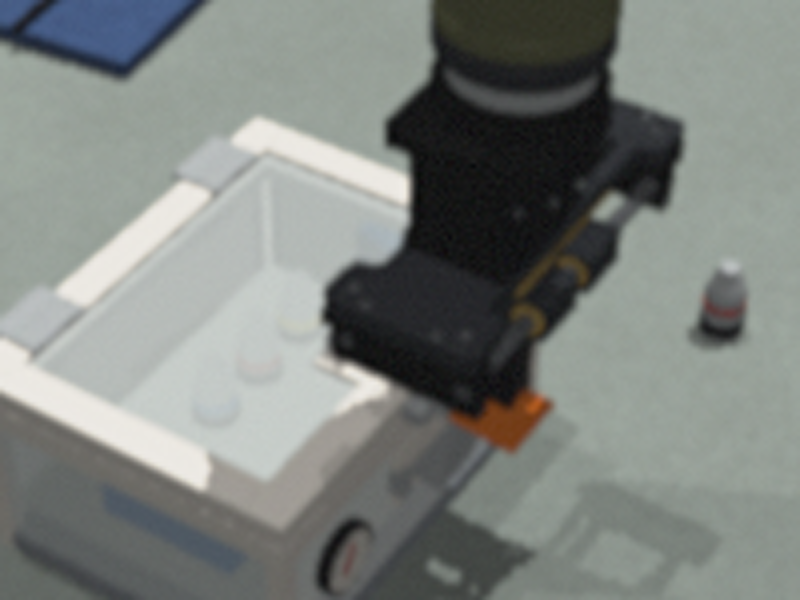

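View pics/w2.png

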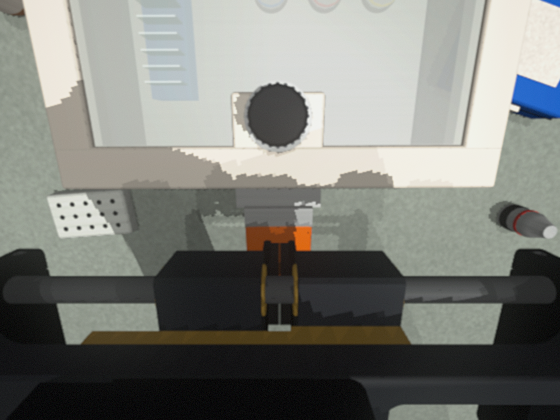

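The gripper is centred on the tab and clear of the knob. The force was mostly friction: the tab moves outward as it swings, but I pressed straight down. I'll follow its arc instead.

```bash
python3 -m jog '[{"rot":[0,0,0],"travel":[0.016,0.0,0.013],"jaw":1},{"rot":[0,0,0],"travel":[0.016,0,0.013],"jaw":1}]'
python3 -m jog '[{"rot":[0,0,0],"travel":[0.014,0.0,0.012],"jaw":1},{"rot":[0,0,0],"travel":[0.014,0,0.012],"jaw":1}]'
python3 -c "
from h import *
st()"
```

```text
time: 3.7
position: [0.4952, 0.006, 0.1193]
tool_rot: [-2.06, 0.309, 2.063]
ft_force: [-5.0, 0.0, 8.5]
grip_width: 0.003
time: 3.9
position: [0.4863, 0.0086, 0.1106]
tool_rot: [-2.056, 0.309, 2.068]
ft_force: [-6.2, 1.2, 7.4]
grip_width: 0.001
t 3.9 box pos [-0.1495  0.0005  0.1106] F [-6.23  1.24  7.36] w 0.001 q [ 0.53  0.11 -0.63  1.96  0.07  1.1  -1.99]
tool in box (cols x,y,z)
 [[-0.005 -0.003 -1.   ]
 [-0.002 -1.     0.003]
 [-1.     0.002  0.005]]
rot units [-0.03  0.06 -0.02]
```

Forces are gentle and the arc is being tracked, so I'll continue.

```bash
python3 -m jog '[{"rot":[0,0,0],"travel":[0.015,0.0,0.010],"jaw":1},{"rot":[0,0,0],"travel":[0.015,0,0.010],"jaw":1},{"rot":[0,0,0],"travel":[0.016,0.0,0.007],"jaw":1},{"rot":[0,0,0],"travel":[0.016,0,0.007],"jaw":1},{"rot":[0,0,0],"travel":[0.016,0,0.004],"jaw":1}]'
python3 -c "
from h import *
st()"
```

```text
time: 4.4
position: [0.4737, 0.0123, 0.086]
tool_rot: [-2.053, 0.309, 2.072]
ft_force: [-7.1, 2.6, 2.7]
grip_width: 0.004
t 4.4 box pos [-0.1627  0.0004  0.086 ] F [-7.15  2.64  2.73] w 0.004 q [ 0.52  0.11 -0.63  2.01  0.07  1.05 -2.01]
tool in box (cols x,y,z)
 [[-0.009 -0.002 -1.   ]
 [-0.002 -1.     0.002]
 [-1.     0.002  0.009]]
rot units [-0.03  0.1  -0.02]
```

```bash
python3 -m jog '[{"rot":[0,0,0],"travel":[-0.05,0.0,0],"jaw":1},{"rot":[0,0,0],"travel":[-0.1,0,0],"jaw":0.4},{"rot":[0,0,0],"travel":[-0.12,0,0],"jaw":0},{"rot":[0,0,0],"travel":[0,0,0],"jaw":-0.2}]'
python3 -c "
from h import *
st([-.055,0,.20]);snap('wrist','w3.png');snap('side','side3.png')
b=cv2.imread('pics/side3.png')[100:250,200:400]
cv2.imwrite('pics/s3.png',cv2.resize(b,None,fx=4,fy=4,interpolation=cv2.INTER_CUBIC))"
```

```text
time: 4.8
position: [0.4809, 0.0116, 0.1727]
tool_rot: [-2.069, 0.309, 2.054]
ft_force: [-0.0, -0.6, -1.0]
grip_width: 0.196
t 4.8 box pos [-0.1556  0.0018  0.1727] F [-0.03 -0.65 -0.98] w 0.196 q [ 0.55  0.01 -0.63  1.91  0.01  1.21 -1.95]
tool in box (cols x,y,z)
 [[ 0.007 -0.003 -1.   ]
 [ 0.001 -1.     0.003]
 [-1.    -0.001 -0.007]]
travel units to target [-0.088  0.005 -0.336]
rot units [-0.04 -0.08  0.01]
```

View pics/s3.png

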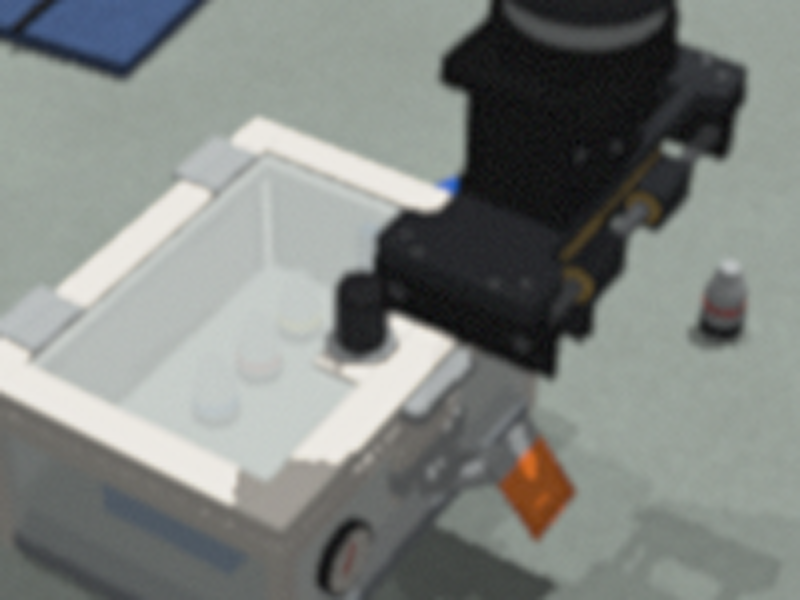

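View pics/w3.png

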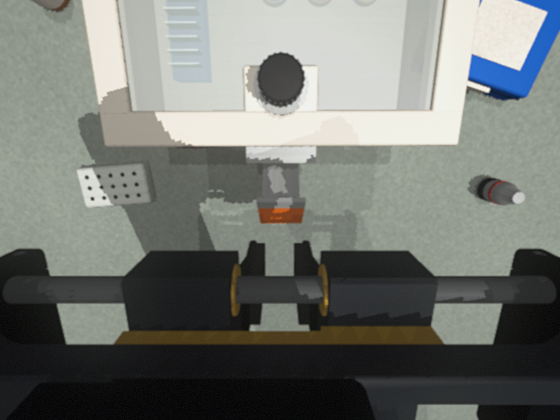

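The latch has swung about 0.7 rad out and down, and the knob lies on the jaw centreline (wrist view 281,72). Next I'll lift, open the jaws and go over the knob.

```bash
python3 -m jog '[{"rot":[0,0,0],"travel":[-0.088,0.005,0],"jaw":-0.3},{"rot":[0,0,0],"travel":[0,0,-0.11],"jaw":-0.3},{"rot":[0,0,0],"travel":[0,0,-0.11],"jaw":-0.3},{"rot":[0,0,0],"travel":[0,0,-0.11],"jaw":-0.3},{"rot":[0,0,0],"travel":[0,0,0],"jaw":-0.3},{"rot":[0,0,0],"travel":[0,0,0],"jaw":-0.3}]'
python3 -c "
from h import *
st([-.055,0,.131]);snap('wrist','w4.png');snap('side','side4.png')
b=cv2.imread('pics/side4.png')[100:250,200:400]
cv2.imwrite('pics/s4.png',cv2.resize(b,None,fx=4,fy=4,interpolation=cv2.INTER_CUBIC))"
```

```text
time: 5.5
position: [0.5712, -0.0187, 0.1929]
tool_rot: [-2.056, 0.308, 2.066]
ft_force: [-0.4, 0.2, 0.9]
grip_width: 0.646
t 5.5 box pos [-0.0603 -0.0011  0.1929] F [-0.43  0.16  0.85] w 0.646 q [ 0.52  0.22 -0.61  1.67  0.13  1.29 -1.98]
tool in box (cols x,y,z)
 [[-0.005 -0.003 -1.   ]
 [ 0.    -1.     0.003]
 [-1.    -0.     0.005]]
travel units to target [ 0.206 -0.004 -0.019]
rot units [-0.03  0.06  0.  ]
```

View pics/s4.png

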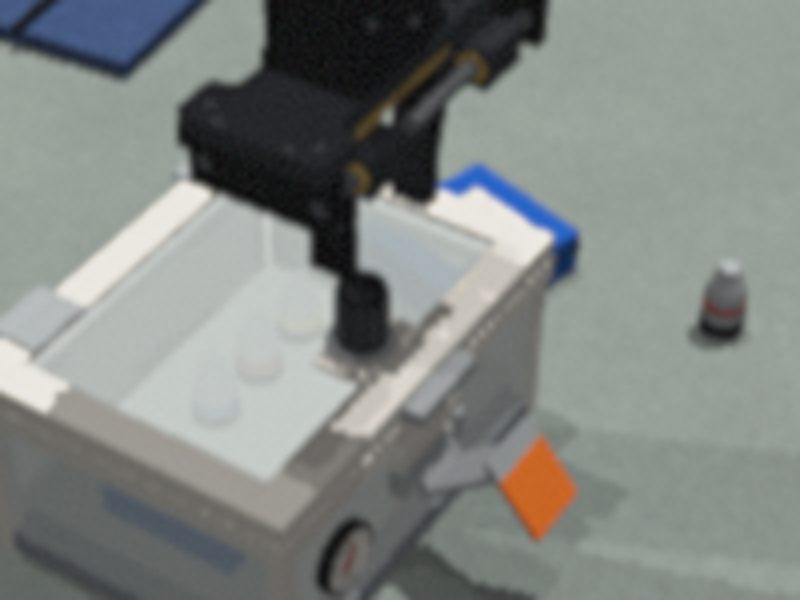

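View pics/w4.png

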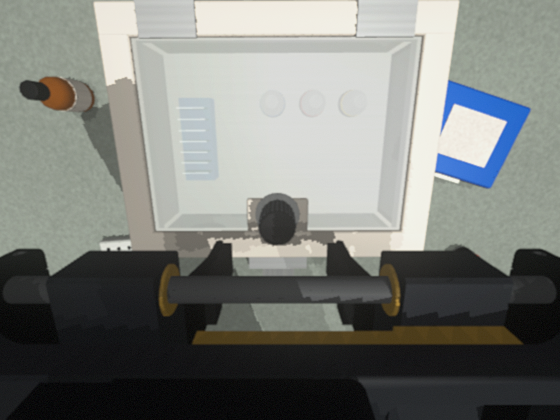

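```bash
python3 -c "
from h import *
m=ctrl.camera_model('wrist');K=np.array(m['mtx']);H=np.array(m['hand_eye'])
q=ctrl.get_state();Rm=R.from_rotvec(q['tool_rot']).as_matrix()
for uv in [(277,222),(277,226)]:
    d=np.linalg.inv(K)@np.array([*uv,1.]);d=Rm@H[:3,:3]@(d*[1,-1,-1]);o=Rm@H[:3,3]+q['position']
    P=o+d*(.16-o[2])/d[2];print(P,(Rm.T@(P-q['position'])/.3).round(3))
"
```

```text
[ 0.583573   -0.01986424  0.16      ] [ 0.114 -0.007 -0.042]
[ 0.58075268 -0.01899333  0.16      ] [ 0.114 -0.007 -0.032]
```

The wrist camera puts the knob about 3 mm further forward, so I'll compromise. The pads are wide enough for that.

```bash
python3 -m jog '[{"rot":[0,0,0],"travel":[0,-0.006,-0.025],"jaw":-0.3},{"rot":[0,0,0],"travel":[0.07,0,0],"jaw":-0.3},{"rot":[0,0,0],"travel":[0.07,0,0],"jaw":-0.3},{"rot":[0,0,0],"travel":[0.05,0,0],"jaw":-0.3},{"rot":[0,0,0],"travel":[0.012,0,0],"jaw":-0.3},{"rot":[0,0,0],"travel":[0,0,0],"jaw":-0.3}]'
python3 -c "
from h import *
st([-.055,0,.131])"
```

```text
time: 6.2
position: [0.5799, -0.0193, 0.1347]
tool_rot: [-2.061, 0.309, 2.062]
ft_force: [0.0, -0.0, 0.5]
grip_width: 0.648
t 6.2 box pos [-0.0518  0.0009  0.1347] F [ 0.02 -0.02  0.54] w 0.648 q [ 0.5   0.29 -0.6   1.72  0.17  1.19 -2.01]
tool in box (cols x,y,z)
 [[-0.001 -0.003 -1.   ]
 [-0.    -1.     0.003]
 [-1.     0.     0.001]]
travel units to target [0.012 0.003 0.011]
rot units [-0.03  0.01 -0.  ]
```

```bash
python3 -m jog '[{"rot":[0,0,0],"travel":[0.01,0.002,0],"jaw":-0.2},{"rot":[0,0,0],"travel":[0,0,0],"jaw":0.2},{"rot":[0,0,0],"travel":[0,0,0],"jaw":0.5},{"rot":[0,0,0],"travel":[0,0,0],"jaw":1},{"rot":[0,0,0],"travel":[0,0,0],"jaw":1},{"rot":[0,0,0],"travel":[0,0,0],"jaw":1},{"rot":[0,0,0],"travel":[0,0,0],"jaw":1}]' 60
python3 -c "
from h import *
st([-.055,0,.131]);snap('wrist','w5.png')"
```

```text
time: 6.9
position: [0.5803, -0.0197, 0.1322]
tool_rot: [-2.062, 0.308, 2.061]
ft_force: [-0.3, 0.2, 1.4]
grip_width: 0.281
t 6.9 box pos [-0.0514  0.0006  0.1322] F [-0.29  0.2   1.41] w 0.281 q [ 0.5   0.29 -0.6   1.73  0.18  1.18 -2.01]
tool in box (cols x,y,z)
 [[ 0.    -0.003 -1.   ]
 [ 0.    -1.     0.003]
 [-1.    -0.    -0.   ]]
travel units to target [0.004 0.002 0.012]
rot units [-0.03 -0.01  0.  ]
```

View pics/w5.png

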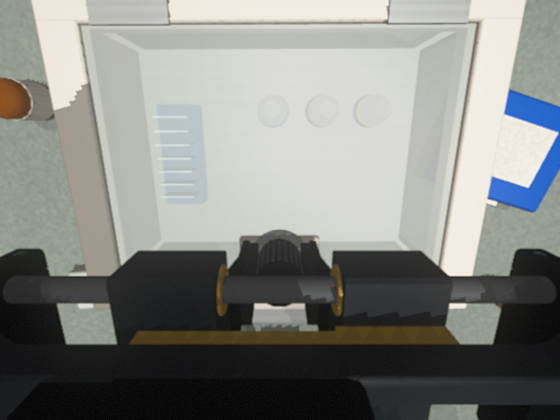

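It's gripped: 24.5 mm of opening on the 26 mm knob. Now I'll pull slowly along the lid's arc, tilting with it, and watch the force.

```bash
python3 -m jog '[{"rot":[0,-0.06,0],"travel":[-0.0024,0,-0.0004],"jaw":1},{"rot":[0,-0.06,0],"travel":[-0.0024,0,-0.0004],"jaw":1},{"rot":[0,-0.06,0],"travel":[-0.0024,0,-0.0004],"jaw":1},{"rot":[0,-0.06,0],"travel":[-0.0024,0,-0.0004],"jaw":1}]'
python3 -m jog '[{"rot":[0,-0.06,0],"travel":[-0.0024,0,-0.0004],"jaw":1},{"rot":[0,-0.06,0],"travel":[-0.0024,0,-0.0004],"jaw":1}]'
python3 -c "
from h import *
st()"
```

```text
time: 7.35
position: [0.58, -0.0196, 0.1323]
tool_rot: [-2.036, 0.303, 2.084]
ft_force: [5.7, 2.7, -18.9]
grip_width: 0.284
time: 7.55
position: [0.58, -0.0196, 0.1329]
tool_rot: [-2.024, 0.301, 2.094]
ft_force: [6.8, 2.6, -20.1]
grip_width: 0.285
t 7.55 box pos [-0.0517  0.0006  0.1329] F [  6.77   2.57 -20.07] w 0.285 q [ 0.5   0.32 -0.6   1.69  0.17  1.22 -2.01]
tool in box (cols x,y,z)
 [[-0.034 -0.002 -0.999]
 [ 0.001 -1.     0.002]
 [-0.999 -0.001  0.034]]
rot units [-0.03  0.4   0.01]
```

```bash
python3 -m jog '[{"rot":[0,0,0],"travel":[-0.003,0,0],"jaw":1},{"rot":[0,0,0],"travel":[-0.003,0,0],"jaw":1}]'
python3 -m jog '[{"rot":[0,0,0],"travel":[-0.003,0,0],"jaw":1},{"rot":[0,0,0],"travel":[-0.003,0,0],"jaw":1}]'
python3 -c "
from h import *
st()"
```

```text
time: 7.75
position: [0.5803, -0.0198, 0.1346]
tool_rot: [-2.024, 0.301, 2.094]
ft_force: [8.0, 1.7, -20.8]
grip_width: 0.281
time: 7.95
position: [0.5815, -0.02, 0.139]
tool_rot: [-2.027, 0.302, 2.091]
ft_force: [4.8, 0.9, -5.5]
grip_width: 0.286
t 7.95 box pos [-0.0501  0.0006  0.139 ] F [ 4.8   0.92 -5.52] w 0.286 q [ 0.5   0.31 -0.6   1.69  0.17  1.23 -2.01]
tool in box (cols x,y,z)
 [[-0.031 -0.003 -1.   ]
 [ 0.001 -1.     0.003]
 [-1.    -0.001  0.031]]
rot units [-0.03  0.36  0.01]
```

The force dropped to 5.5 N at only about 7 mm of knob rise, so the gasket has let go. I'll continue gently.

```bash
python3 -m jog '[{"rot":[0,-0.07,0],"travel":[-0.0026,0,-0.0004],"jaw":1},{"rot":[0,-0.07,0],"travel":[-0.0026,0,-0.0004],"jaw":1},{"rot":[0,-0.07,0],"travel":[-0.0026,0,-0.0004],"jaw":1},{"rot":[0,-0.07,0],"travel":[-0.0026,0,-0.0004],"jaw":1},{"rot":[0,-0.07,0],"travel":[-0.0026,0,-0.0004],"jaw":1},{"rot":[0,-0.07,0],"travel":[-0.0026,0,-0.0004],"jaw":1},{"rot":[0,-0.07,0],"travel":[-0.0026,0,-0.0004],"jaw":1},{"rot":[0,-0.07,0],"travel":[-0.0026,0,-0.0004],"jaw":1}]'
python3 -c "
from h import *
st([-.0464,.0006,.1514]);snap('side','side6.png')
b=cv2.imread('pics/side6.png')[120:270,180:380]
cv2.imwrite('pics/s6.png',cv2.resize(b,None,fx=4,fy=4,interpolation=cv2.INTER_CUBIC))"
```

```text
time: 8.75
position: [0.583, -0.0205, 0.1459]
tool_rot: [-1.973, 0.295, 2.136]
ft_force: [5.1, 1.2, -6.2]
grip_width: 0.287
t 8.75 box pos [-0.0486  0.0006  0.1459] F [ 5.13  1.2  -6.19] w 0.287 q [ 0.49  0.35 -0.6   1.63  0.17  1.3  -2.  ]
tool in box (cols x,y,z)
 [[-0.079 -0.003 -0.997]
 [ 0.001 -1.     0.003]
 [-0.997 -0.001  0.079]]
travel units to target [-0.019 -0.    -0.006]
rot units [-0.03  0.91  0.01]
```

View pics/s6.png

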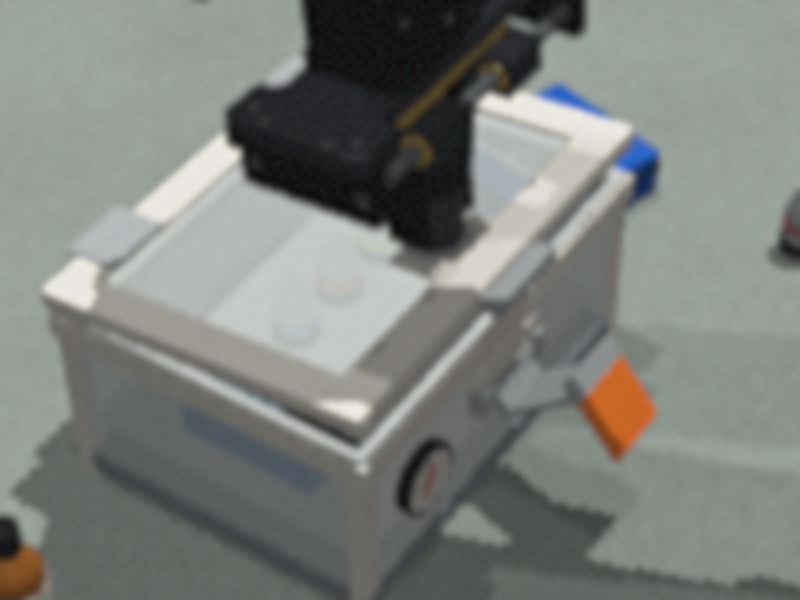

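The lid is open at the front, the knob is still held, and the latch is well clear. Now the final stretch.

```bash
python3 -m jog '[{"rot":[0,-0.1,0],"travel":[-0.0031,0,-0.0007],"jaw":1},{"rot":[0,-0.1,0],"travel":[-0.0031,0,-0.0007],"jaw":1},{"rot":[0,-0.1,0],"travel":[-0.0031,0,-0.0007],"jaw":1},{"rot":[0,-0.1,0],"travel":[-0.0031,0,-0.0007],"jaw":1},{"rot":[0,-0.1,0],"travel":[-0.0031,0,-0.0007],"jaw":1},{"rot":[0,-0.1,0],"travel":[-0.0031,0,-0.0007],"jaw":1},{"rot":[0,0,0],"travel":[0,0,0],"jaw":1}]'
cat > ang.py <<'E'
from h import *
from fit import W
p=BX
def lidpt(l,f):
    x,z=l[0]-94,l[2]-110;return W(p,[94+x*np.cos(f)+z*np.sin(f),l[1],110-x*np.sin(f)+z*np.cos(f)])
for f in (0,.1,.12,.134,.15):
    a=[((proj('side',lidpt([-94,y,124],f))[0]-[180,120])*4+1.5).round(0) for y in (120,-120)]
    b=[((proj('top',lidpt([-94,y,124],f))[0]-[200,135])*4+1.5).round(0) for y in (120,-120)]
    print(f,'side',*a,'top',*b)
E
python3 -c "
from h import *
st([-.0464,.0006,.1514])
for n,(u,v) in dict(side=(180,120),top=(200,135)).items():
    snap(n,n+'7.png')
    b=cv2.imread('pics/%s7.png'%n)[v:v+150,u:u+200]
    cv2.imwrite('pics/%s7z.png'%n,cv2.resize(b,None,fx=4,fy=4,interpolation=cv2.INTER_CUBIC))
"; python3 ang.py
```

```text
time: 9.5
position: [0.5843, -0.0209, 0.1516]
tool_rot: [-1.913, 0.286, 2.185]
ft_force: [4.1, 2.5, -4.5]
grip_width: 0.288
t 9.5 box pos [-0.0472  0.0006  0.1516] F [ 4.13  2.5  -4.55] w 0.288 q [ 0.48  0.39 -0.59  1.58  0.17  1.37 -2.  ]
tool in box (cols x,y,z)
 [[-0.132 -0.003 -0.991]
 [ 0.001 -1.     0.003]
 [-0.991 -0.001  0.132]]
travel units to target [ 0.    -0.    -0.003]
rot units [-0.03  1.52  0.01]
0 side [367. 444.] [632. 158.] top [185. 344.] [581. 455.]
0.1 side [362. 414.] [630. 128.] top [183. 336.] [586. 449.]
0.12 side [360. 407.] [630. 121.] top [183. 334.] [587. 448.]
0.134 side [359. 403.] [629. 117.] top [182. 333.] [588. 446.]
0.15 side [358. 397.] [628. 112.] top [182. 331.] [589. 445.]
```

View pics/side7z.png

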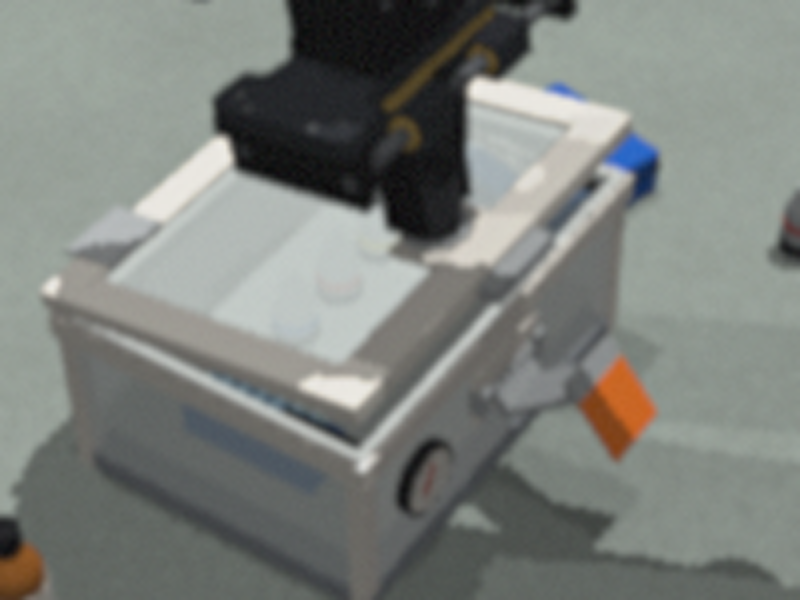

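View pics/top7z.png

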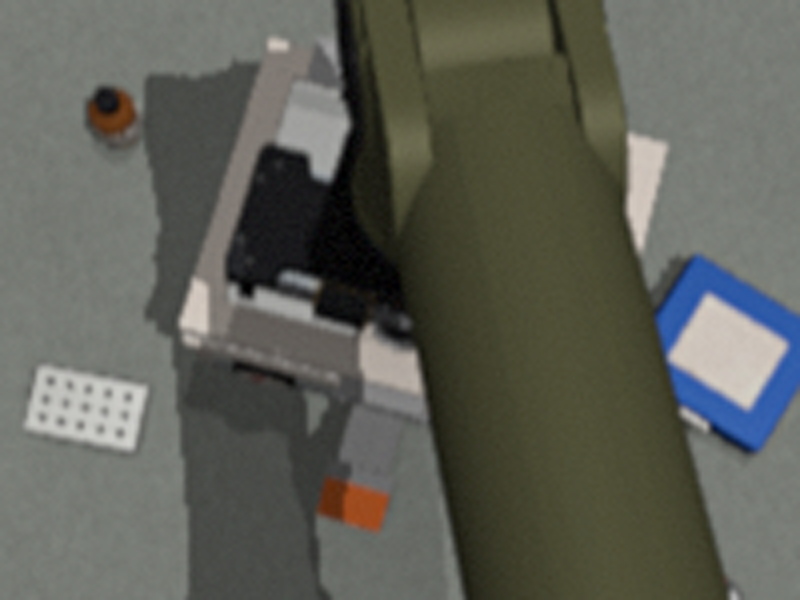

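```bash
python3 -c "
from h import *
from fit import off
from ang import lidpt
a=cv2.imread('pics/side0.png',0);b=cv2.imread('pics/side7.png',0)
def up(i,x0,x1,y0,y1):return cv2.resize(i[y0:y1,x0:x1],None,fx=8,fy=8,interpolation=cv2.INTER_CUBIC)
T=up(a,326,340,150,164);S=up(b,318,346,132,172)
r=cv2.matchTemplate(S,T,cv2.TM_CCOEFF_NORMED);_,v,_,l=cv2.minMaxLoc(r);print('corner shift px',l[0]/8+318-326,l[1]/8+132-150,v)
for f in(.11,.12,.134,.15):print(f,proj('side',lidpt([-94,-120,124],f))[0]-proj('side',lidpt([-94,-120,124],0))[0])
st()"|grep -v '^0.*side'
```

```text
corner shift px -1.25 -9.5 0.8667805194854736
0.11 [-0.46494254 -8.28143604]
0.12 [-0.55644015 -9.05705266]
0.134 [ -0.69846346 -10.14864241]
0.15 [ -0.88071675 -11.40406514]
t 9.6 box pos [-0.0472  0.0006  0.1515] F [ 5.84  1.26 -5.27] w 0.284 q [ 0.48  0.39 -0.59  1.58  0.17  1.37 -2.  ]
tool in box (cols x,y,z)
 [[-0.131 -0.003 -0.991]
 [ 0.001 -1.     0.003]
 [-0.991 -0.     0.131]]
rot units [-0.03  1.51  0.01]
```

The image gives 0.126 rad and the kinematics 0.134 rad, so the opening is 23.5 to 25 mm. I'll hold briefly, check it's steady, then hand in.

```bash
python3 -m jog '[{"rot":[0,0,0],"travel":[-0.0015,0,0],"jaw":1},{"rot":[0,0,0],"travel":[0,0,0],"jaw":1},{"rot":[0,0,0],"travel":[0,0,0],"jaw":1},{"rot":[0,0,0],"travel":[0,0,0],"jaw":1},{"rot":[0,0,0],"travel":[0,0,0],"jaw":1},{"rot":[0,0,0],"travel":[0,0,0],"jaw":1}]'
python3 -m jog '[{"rot":[0,0,0],"travel":[0,0,0],"jaw":1},{"rot":[0,0,0],"travel":[0,0,0],"jaw":1},{"rot":[0,0,0],"travel":[0,0,0],"jaw":1},{"rot":[0,0,0],"travel":[0,0,0],"jaw":1}]'
python3 -c "
from h import *
snap('side','side8.png')
b=cv2.imread('pics/side8.png',0);a=cv2.imread('pics/side0.png',0)
def up(i,x0,x1,y0,y1):return cv2.resize(i[y0:y1,x0:x1],None,fx=8,fy=8,interpolation=cv2.INTER_CUBIC)
r=cv2.matchTemplate(up(b,318,346,132,172),up(a,326,340,150,164),cv2.TM_CCOEFF_NORMED);_,v,_,l=cv2.minMaxLoc(r);print(l[1]/8-18,v)
st();print(ctrl.close_job())"
```

```text
time: 10.2
position: [0.5844, -0.021, 0.1519]
tool_rot: [-1.914, 0.286, 2.184]
ft_force: [5.7, 1.7, -4.7]
grip_width: 0.283
time: 10.6
position: [0.5844, -0.021, 0.152]
tool_rot: [-1.914, 0.286, 2.184]
ft_force: [4.8, 2.6, -5.2]
grip_width: 0.282
-9.75 0.8750098347663879
t 10.65 box pos [-0.047   0.0006  0.152 ] F [ 5.99  2.84 -5.96] w 0.285 q [ 0.48  0.39 -0.59  1.58  0.17  1.37 -2.  ]
tool in box (cols x,y,z)
 [[-0.131 -0.003 -0.991]
 [ 0.001 -1.     0.003]
 [-0.991 -0.     0.131]]
rot units [-0.03  1.5   0.01]
the job is handed in; nothing more can be done
None
```

The lid is held steady about 24–25 mm open at its front edge, with the gripper still on the knob at a 60 N grip. I handed the job in at 10.65 s.

- **Latch:** I pressed the orange tab down and out until the latch stood at about 0.7 rad by eye, well past 0.35. My first press went straight down and met about 54 N at the fingertips. I backed off at once and followed the tab's arc instead, at about 10 N.
- **Gasket:** It let go at about 21 N of upward pull. The knob had risen about 7 mm when I next read it, so the lid did not fly open.
- **Last checks:** The tool's rise puts the opening at about 25 mm. Matching the lid corner in the side picture gives about 24 mm, a small disagreement. Over the last 0.4 s the tool moved no more than 0.1 mm.
- **Grip:** The jaws read 24.5–25 mm on the 26 mm knob, and the remaining force on the tool was about 9 N.
- **Other items:** In the pictures, the canister, oil bottle and slide box showed no change from the start. I planned no contact with the objective, but did not compare its position in the last pictures.

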